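# Lay out the candling bench

## Robot

A 6-joint arm with a two-finger parallel gripper is mounted at the origin on the work surface. World frame = base frame: x ahead of the robot, y to its left, z up, the work surface at z = 0. Lengths are in m, angles in rad, forces in N, time in s.
With the tool pointing down it reaches from about 0.225 to 0.875 m from the base axis. Payload 3.4 kg.
Tool frame: the origin (TCP) lies on the centre line of the jaws, within the pads' length; the fingertips stand 17 mm ahead of it and the grasp point (between the pads) lies 2 mm behind it (manip.finger_overhang is the distance from the TCP to the fingertips, in m); y points along the fingers, x is the direction in which the jaws open and shut, and the axes are right-handed (so a half turn about y gives the same grasp; the last joint's range is limited). The gripper opens to 85 mm and grips with 20 to 120 N. Pads are 22 mm wide; open, the fingers measure 114 mm over their backs; the gripper's body (76 mm by 85 mm) begins 54 mm behind the grasp point. The pads swing forward as they close: fully open they stand 13 mm farther back than shut.
Start: joints at [-1.394, 0.276, 1.505, -0, 1.361, -0.121], TCP at [0.169, -0.55, 0.248] pointing down, gripper open.
Joint ranges: [-2.89, 2.89], [-0.75, 2.08], [0.22, 2.7], [-1.18, 4.32], [0.11, 2.71], [-2.7, 2.7]. Speed limits (rad/s): [2.57, 2.57, 3.14, 3.14, 3.14, 3.14].

## Interface

Orientations are given as a unit quaternion [w, x, y, z].
In Python, from rig import manip gives the robot as it stands.
- The arm moves only by the tool arm_command, never from a script. Its argument "commands" is a list of rows, each a list of 3 entries, a list of its own where there are three numbers: the finger opening in cm, from 0 to 8.54, then the shift along the world's x, y, z in cm, then the turn about the world's z in rad. A call has 1 to 12 rows; each row shifts and turns the commanded pose from where the row before left it; what a row does not reach is not made up. A row lasts 1/10 s, in which the tool goes at most 50 mm and 8.59 degrees, less where a joint would pass 70% of its speed; a pose out of reach is approached as far as the arm can. A call with a gripper value outside its range is refused whole. The fingers move at their own pace and stop on an object; "grip_force" is the grip in N (left out, the last holds). Time passes only in rows, so rows that do not move let the fingers close. It gives the time, the measured TCP pose, the force and the opening at its end, in the units of the state.
- manip.get_state(): the state, without advancing time (a new reading comes with each control period).
- manip.get_image(name): name is "scene" or "side" or "wrist"; returns a dict with "pixels" (400x640x3 uint8, red, green, blue), "range_z" (400x640 float32, m along the optical axis (not along the pixel's ray), 0 where there is no reading), "intrinsics" (3x3 intrinsics, pixels), "k1" (the pictures are not rectified: a ray, as slopes to the right and down, at radius r is drawn at 1 + k1 r^2 times it, then the intrinsics apply), "R" (3x3) and "t" (3): a world point X has camera coordinates R X + t. Camera axes: x right, y down, z forward; pixel columns grow to the right and rows downward; lengths in m; the calibration is good to about 2 mm. A picture is of the moment at which its call begins.
- manip.sign_off(): hands the job in, once; it reports no verdict.
The state is a dict: "clock": time; "qpos": joint angles; "qd": joint speeds; "effort": joint torques, N m; "position": TCP position; "ee_rot": TCP orientation; "contact_force": force on the tool from outside, world axes, zero at the start; "moment": the same for the moment, N m; "width": finger opening in m.
Only numpy, scipy, OpenCV 4.12 (cv2) and the standard library are available. Lean on these libraries where they do the work, as an engineer would, in place of code of your own. Each camera call takes 0.05 s, during which the arm holds its last target.

## Task

Lay the bench out for candling: first set the black rubber egg seat, hollow side up, centred over the round window on top of the candling lamp, and then stand the loose white test egg in that seat. Stand the steel pocket torch upright in the middle of the round rubber pad between the lamp and the egg basket, and lay the dial thermometer face up in the middle of the pad in front of the basket (on the robot's side of it). Leave the pad in front of the lamp empty and the yellow egg lifter where it stands.

Things in the scene. Friction and masses are not known exactly. Their poses are not given: they have to be found in the camera images.
- seat: Loose black rubber egg seat: a shallow round cup, 58 mm outside diameter, 16 mm high, walls 6 mm, bore 46 mm, with a white inner floor 5 mm above its underside. Origin: centre of the underside, z up; it starts hollow side up on the bench. About 45 g.
- egg: Loose white ceramic test egg, 56 mm high, standing on a flat foot 22 mm across with the blunt end up; widest (44 mm) at 32 mm above the foot, 37 mm wide at 13 mm above it. In the seat its foot rests on the seat's inner floor, with some mm of play. Fingertips that reach lower than 11 mm above the foot would meet the seat's rim. Origin: centre of the foot, z up through the blunt end. About 65 g.
- torch: Loose steel pocket torch, a round tube standing on its tail, lens up: 90 mm high, barrel 26 mm across from 10 to 72 mm, tail cap 28 mm, head (top 18 mm) 29 mm. Origin: centre of the tail, z up along the tube. About 130 g.
- thermometer: Loose round dial thermometer, a steel disc 56 mm across and 16 mm thick with a white dial and red needle under glass on its upper face. Origin: centre of the underside, z up out of the dial; it starts face up. About 110 g.
- lifter: Yellow rubber suction egg lifter standing on its cup, 64 mm high and 36 mm across. To be left alone. Origin: centre of the underside, z up.
- lamp: Candling lamp, fixed: a grey box 110 mm (x) by 120 mm (y) and 55 mm high with a flat top and a round pale window 52 mm across in the centre of the top. Origin: centre of the underside, z up; its front (-x) faces the robot, turned at most 9 degrees. It may stand to the left or to the right.
- basket: Hatching basket, fixed: an open white plastic box 110 mm (x) by 130 mm (y) and 50 mm high holding four brown eggs below the rim. Origin: centre of the underside, z up; its front (-x) faces the robot. It stands on the other side from the lamp.
- pad_mid: Round flat rubber pad, fixed, 76 mm across and 2 mm thick, between lamp and basket. Origin: centre of the underside, its top 2 mm higher.
- pad_basket: The same kind of pad, fixed, in front of the basket (nearer the robot). Origin: centre of the underside, its top 2 mm higher.
- pad_lamp: The same kind of pad, fixed, in front of the lamp (nearer the robot); it stays empty. Origin: centre of the underside, its top 2 mm higher.
Things that resemble listed ones, but are neither listed nor needed, are in the scene too. What is shaped like the pad_basket but green or purple is not meant.

How it is judged:
By the outcome, as a careful person would: the job done as asked, in the order asked, and still so for the second after the job is handed in, with the robot touching nothing.
It also fails if it takes over 93 s, if anything falls off the work surface, if the arm or the gripper's body presses on something with over 40 N, if the wrist force passes 120 N, or if a joint passes its speed limit or range.

## Working session

There is one attempt and no reset: what is moved stays moved. The work goes in short steps, Python scripts to look and compute and a tool call to move; the robot and the scene stay as the last step left them, time stands still between calls to the robot, and variables do not carry over. Pictures are saved under pics/ and viewed, and the job is handed in when it is done.

Besides the shell and the picture viewer there is one more tool, called after "Call:" as a command line: name --argument value ..., lists and objects as JSON in quotes. arm_command: Moves the arm, as the interface text tells. Its arguments: {"type":"object","properties":{"commands":{"type":"array"},"grip_force":{"type":"number"}},"required":["commands"]}

```bash
ls; mkdir -p pics
cat > h.py <<'E'
import numpy as np, cv2
from rig import manip
def grab(n):
    im=manip.get_image(n); np.savez('%s.npz'%n,**{k:np.array(v) for k,v in im.items()}); return im
def load(n): return dict(np.load('%s.npz'%n))
def save(im,f,crop=None,s=1):
    p=im['pixels'][:,:,::-1]
    if crop: a,b,c,d=crop; p=p[b:d,a:c]
    cv2.imwrite('pics/'+f,cv2.resize(p,None,fx=s,fy=s,interpolation=cv2.INTER_CUBIC))
def ray(im,uv):
    K=im['intrinsics'];k1=float(im['k1']); uv=np.atleast_2d(uv).astype(float)
    d=np.c_[(uv[:,0]-K[0,2])/K[0,0],(uv[:,1]-K[1,2])/K[1,1]]; s=d.copy()
    for _ in range(20): s=d/(1+k1*(s**2).sum(1,keepdims=True))
    return np.c_[s,np.ones(len(s))]
def plane(im,uv,z):
    r=ray(im,uv)@im['R']; c=-im['R'].T@im['t']
    return c+r*((z-c[2])/r[:,2])[:,None]
def cloud(im,mask):
    v,u=np.nonzero(mask&(im['range_z']>0)); r=ray(im,np.c_[u,v])*im['range_z'][v,u][:,None]
    return (r-im['t'])@im['R']
def proj(im,X):
    p=np.atleast_2d(X)@im['R'].T+im['t']; s=p[:,:2]/p[:,2:]; s=s*(1+float(im['k1'])*(s**2).sum(1,keepdims=True))
    K=im['intrinsics']; return np.c_[s[:,0]*K[0,0]+K[0,2],s[:,1]*K[1,1]+K[1,2]]
E
python3 - <<'E'
from h import *
for n in ['scene','side','wrist']:
    im=grab(n); save(im,n+'0.png'); print(n,-im['R'].T@im['t'],im['k1'])
s=manip.get_state();print(s)
E
```

```text
pics
scene [ 1.23430449 -0.37296413  0.82465004] -0.07055031841863074
side [0.22360894 0.67253132 0.94697362] -0.05857409432279689
wrist [ 0.24611249 -0.52518298  0.37324999] -0.06280456217445493
{'clock': 0.15, 'qpos': array([-1.39401187e+00,  2.76453686e-01,  1.50584598e+00,  2.33158754e-05,
        1.36069779e+00, -1.21012256e-01]), 'qd': array([-0.00136404, -0.00180534, -0.00532757,  0.00061073, -0.00083568,
        0.0008361 ]), 'effort': array([ 1.99098555e-03, -4.17143691e+01, -2.46032721e+01, -1.50283417e-04,
        7.63139455e-03, -1.35360344e-05]), 'position': array([ 0.16864352, -0.54932549,  0.24763469]), 'ee_rot': array([ 0.5689879 , -0.56829364,  0.42064977, -0.41993913]), 'contact_force': array([-0.3014657 , -0.27685666,  0.11851449]), 'moment': array([-0.01559456, -0.01230042,  0.04266586]), 'width': 0.08528152778543606}
```

View pics/scene0.png

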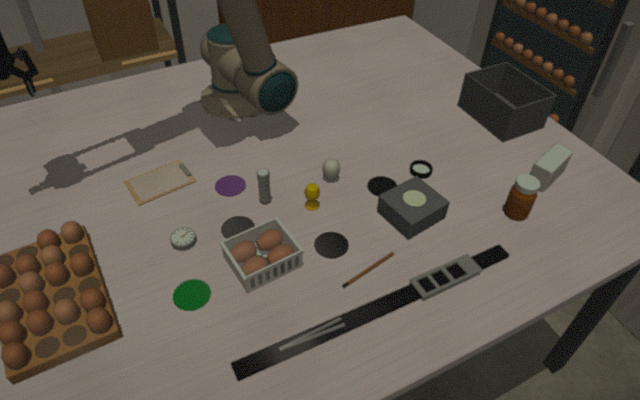

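View pics/side0.png

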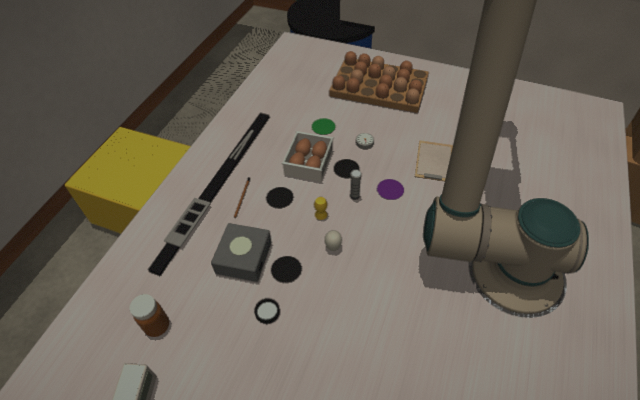

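View pics/wrist0.png

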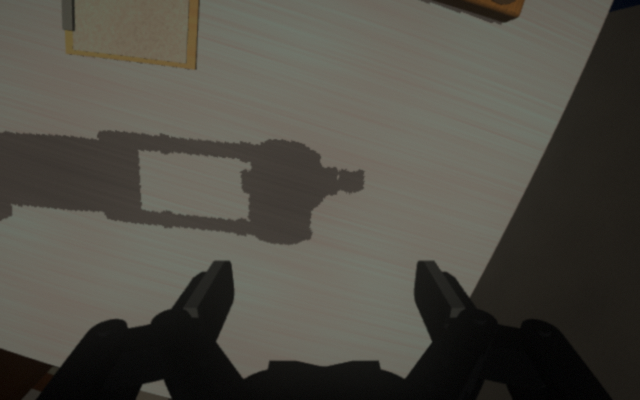

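Scene view: seat ring at (421,169), white egg (331,169), torch (264,186), thermometer (183,238), lifter (312,195). Lamp is at (413,206) with its window at (414,199), basket at (261,253). Black pads are at (383,187) in front of the lamp, (331,244) in the middle and (239,228) in front of the basket.

What could be mistaken:
- **Egg:** the brown eggs at (261,250) and in the tray at (50,290).
- **Pads:** the purple disc (230,185) and the green disc (192,295).
- **Torch:** the jar (520,198).
- **Seat:** the black pads.

I'll check these in close crops.

Run:
```python
from h import *
im=load('scene'); save(im,'c1.png',(160,140,450,290),2.7)
im=load('side'); save(im,'c2.png',(200,110,420,340),2.6)
```

```text
(no output)
```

View pics/c1.png

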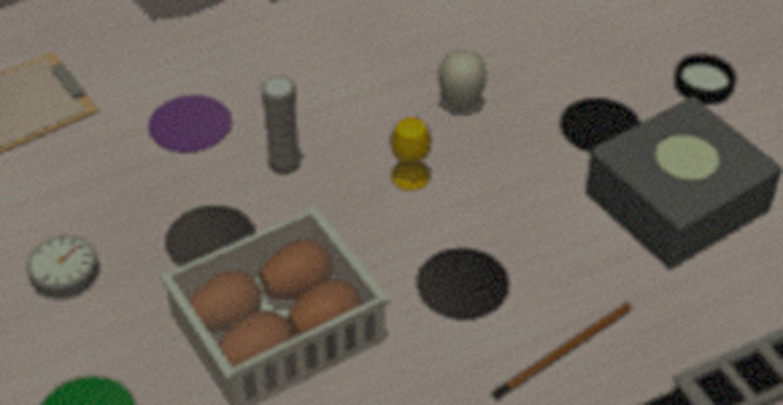

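View pics/c2.png

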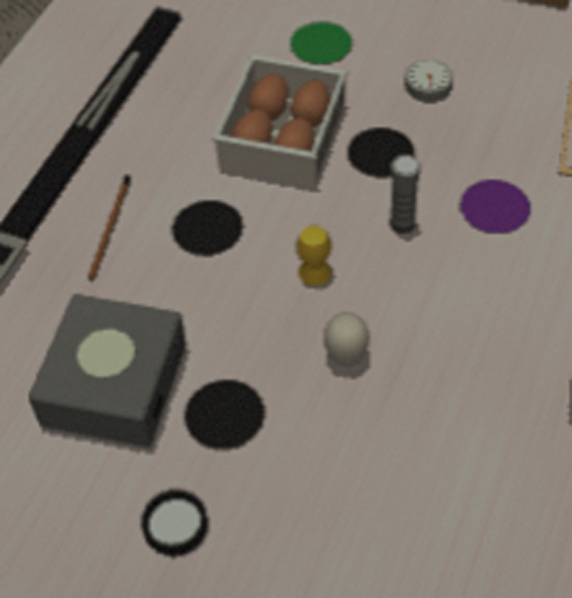

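The crops confirm the choices. The loose egg is white (scene 331,169) and the seat is the black ring with a white floor. Next I measure positions.

```bash
cat > m.py <<'E'
from h import *
def blob(im,cond,at,fill=False):
    m=cond.astype(np.uint8); n,l,st,c=cv2.connectedComponentsWithStats(m)
    v,u=np.nonzero(l); i=np.argmin((u-at[0])**2+(v-at[1])**2); k=l[v[i],u[i]]
    m=(l==k).astype(np.uint8)
    if fill:
        cs,_=cv2.findContours(m,cv2.RETR_EXTERNAL,cv2.CHAIN_APPROX_NONE); cv2.drawContours(m,cs,-1,1,-1)
    return m>0
def circ(P):
    A=np.c_[2*P[:,:2],np.ones(len(P))]; s=np.linalg.lstsq(A,(P[:,:2]**2).sum(1),rcond=None)[0]
    return s[:2],np.sqrt(s[2]+s[0]**2+s[1]**2)
def centroid(im,m,z):
    v,u=np.nonzero(m); P=plane(im,np.c_[u,v],z); 
    # area-weighted via hull in world
    h=cv2.convexHull((P[:,:2]*1e4).astype(np.float32)); M=cv2.moments(h)
    (c,wh,a)=cv2.minAreaRect(h)
    return np.array([M['m10']/M['m00'],M['m01']/M['m00']])/1e4, np.array(wh)/1e4
E
python3 - <<'E'
from m import *
at={'scene':dict(seat=(411,168),padl=(378,187),padm=(331,244),padb=(236,228)),'side':dict(seat=(257,311),padl=(286,269),padm=(280,197),padb=(346,168))}
win={'scene':(414,199),'side':(241,246)}
th={'scene':(183,238),'side':(365,140)}; eg={'scene':(331,167),'side':(333,238)}
for n in ['scene','side']:
    im=load(n); p=im['pixels'].astype(int); V=p.max(2); hsv=cv2.cvtColor(im['pixels'],cv2.COLOR_RGB2HSV)
    print(n)
    for k,a in at[n].items(): print(k,p[a[1],a[0]])
    for a in (win[n],th[n],eg[n]): print(p[a[1],a[0]])
    for k,a in at[n].items():
        m=blob(im,V<(48 if 'seat' in k else 62),a,True); z=.016 if k=='seat' else .002
        C=cloud(im,m); print(k,m.sum(),*centroid(im,m,z),'depth z',np.median(C[:,2]).round(4))
    a=win[n]; m=blob(im,(V>110),a); 
    C=cloud(im,m);print('win',m.sum(),*centroid(im,m,.055),np.median(C,0))
    for k,d in (('th',th),('egg',eg)):
        a=d[n]; yy,xx=np.mgrid[:400,:640]; C=cloud(im,((xx-a[0])**2+(yy-a[1])**2<25)); print(k,np.median(C,0))
E
```

```text
scene
seat [28 29 27]
padl [31 27 25]
padm [42 40 37]
padb [59 58 53]
[135 142 112]
[130 136 120]
[129 126 110]
seat 300 [0.52861852 0.29529911] [0.0524962  0.06417321] depth z 0.0082
padl 1388 [0.6057663  0.19752183] [0.19722869 0.15741935] depth z 0.0216
padm 662 [ 0.63651334 -0.01688006] [0.07001789 0.07084185] depth z 0.0018
padb 410 [ 0.49354645 -0.18258234] [0.04604071 0.07004249] depth z 0.0013
win 292 [0.6370944  0.19184813] [0.05094616 0.04805832] [0.63757986 0.1913919  0.05532292]
th [ 0.49060617 -0.30157486  0.01576183]
egg [0.4570946  0.07708788 0.04836057]
side
seat [91 91 86]
padl [26 25 24]
padm [22 22 21]
padb [28 28 28]
[149 153 127]
[136 103  93]
[148 146 129]
seat 478 [0.51508258 0.30612264] [0.05411525 0.05760529] depth z 0.0086
padl 615 [0.52349904 0.18430962] [0.0727132  0.06986344] depth z 0.0028
padm 430 [ 0.6319564  -0.01564591] [0.07224164 0.06971766] depth z 0.0029
padb 507 [ 0.47999013 -0.15495567] [0.07105714 0.1513781 ] depth z 0.0046
win 318 [0.63448734 0.19101659] [0.04991287 0.05163568] [0.63404092 0.19247478 0.0562664 ]
th [ 0.47714241 -0.29391301  0.01795274]
egg [0.43506549 0.09434493 0.05405549]
```

Run:
```python
from m import *
A=np.ones((400,640),bool)
cl={n:cloud(load(n),A) for n in('scene','side')}
def sel(C,c,r,z0,z1):
    d=np.hypot(C[:,0]-c[0],C[:,1]-c[1]); return C[(d<r)&(C[:,2]>z0)&(C[:,2]<z1)]
def box(P): 
    return len(P), P.min(0).round(4),P.max(0).round(4), ((P.min(0)+P.max(0))/2)[:2].round(4)
for n,C in cl.items():
    print(n)
    for k,c,r,z0,z1 in (('seatrim',(.52,.30),.06,.012,.022),('seatall',(.52,.30),.06,.004,.022),('th',(.483,-.297),.05,.010,.025),('eggmid',(.444,.085),.05,.026,.038),('egg',(.444,.085),.05,.01,.07),('lamp',(.635,.191),.1,.050,.06)):
        P=sel(C,c,r,z0,z1)
        if len(P)<4: print(k,len(P)); continue
        print(k,*box(P),circ(P))
    # torch / lifter search
    for k,c,r in (('torch',(.45,-.12),.09),('lift',(.53,.03),.07)):
        P=sel(C,c,r,.02,.12); print(k,len(P),P.max(0) if len(P) else 0, np.median(P,0), circ(P) if len(P)>4 else 0)
im=load('scene');
```

```text
scene
seatrim 134 [0.4922 0.2709 0.012 ] [0.5523 0.3288 0.0196] [0.5223 0.2998] (array([0.52274124, 0.2999407 ]), np.float64(0.02620114572624198))
seatall 335 [0.4641 0.2597 0.004 ] [0.5646 0.35   0.0196] [0.5144 0.3048] (array([0.52313956, 0.29972251]), np.float64(0.024168835798774522))
th 411 [ 0.4567 -0.3285  0.0101] [ 0.5139 -0.2745  0.0201] [ 0.4853 -0.3015] (array([ 0.48714576, -0.30170862]), np.float64(0.01995230401591276))
eggmid 62 [0.4409 0.0624 0.026 ] [0.4662 0.0979 0.0376] [0.4535 0.0801] (array([0.44634328, 0.0832872 ]), np.float64(0.01898601266337752))
egg 297 [0.4305 0.0624 0.0103] [0.4662 0.1033 0.0598] [0.4483 0.0829] (array([0.44949638, 0.08157181]), np.float64(0.014328538083280511))
lamp 1840 [0.5751 0.1247 0.05  ] [0.7008 0.258  0.0591] [0.638  0.1914] (array([0.64059831, 0.18875395]), np.float64(0.04696354558444918))
torch 341 [ 0.4624895  -0.07856017  0.09419995] [ 0.45556604 -0.09551012  0.06624428] (array([ 0.44817474, -0.09275289]), np.float64(0.011370465713456339))
lift 226 [0.52836237 0.01551539 0.06514301] [ 0.51804682 -0.00451785  0.05303586] (array([ 0.
[... 508 characters left out ...]
 0.0766 0.0262] [0.4581 0.1077 0.0379] [0.4384 0.0921] (array([0.4403636, 0.0860161]), np.float64(0.021026810348198297))
egg 289 [0.4187 0.0691 0.0112] [0.461  0.1077 0.0603] [0.4398 0.0884] (array([0.43878903, 0.09035858]), np.float64(0.014926433357209135))
lamp 1970 [0.5699 0.1267 0.05  ] [0.6948 0.2592 0.06  ] [0.6323 0.1929] (array([0.63090288, 0.19466859]), np.float64(0.04733502771202573))
torch 245 [ 0.45602489 -0.07457432  0.0951602 ] [ 0.44061577 -0.08150453  0.06998315] (array([ 0.44240402, -0.08837523]), np.float64(0.011139257120065863))
lift 172 [0.52262882 0.02007085 0.06497405] [0.50254808 0.0090422  0.05615006] (array([0.50453283, 0.00511226]), np.float64(0.011886771705134618))
```

Both views agree to within 3–6 mm: seat ≈ (0.520, 0.302), window (0.636, 0.192), egg (0.443, 0.085), torch (0.445, −0.090), thermometer (0.483, −0.300). Heights match the given sizes. I'll go over the seat and refine with the wrist camera.

Call:
arm_command --commands '[[8.5,[1.4,4.1,0],0],[8.5,[1.4,4.1,0],0],[8.5,[1.4,4.1,0],0],[8.5,[1.4,4.1,0],0],[8.5,[1.4,4.1,0],0],[8.5,[1.4,4.1,0],0],[8.5,[1.4,4.1,0],0],[8.5,[1.4,4.1,0],0],[8.5,[1.4,4.1,0],0],[8.5,[1.4,4.1,0],0]]' --grip_force 30

```text
clock: 1.15
position: [0.3087, -0.138, 0.2483]
ee_rot: [0.569, -0.568, 0.42, -0.421]
contact_force: [1.6, -0.3, -1.3]
width: 0.0849
```

Call:
arm_command --commands '[[8.5,[1.4,4.1,0],0],[8.5,[1.4,4.1,0],0],[8.5,[1.4,4.1,0],0],[8.5,[1.4,4.1,0],0],[8.5,[1.4,4.1,0],0],[8.5,[1.4,4.1,0],0],[8.5,[1.4,4.1,0],0],[8.5,[1.4,4.1,0],0],[8.5,[1.4,4.1,0],0],[8.5,[0.8,4.1,0],0],[8.5,[0,0,0],0],[8.5,[0,0,0],0]]'

```text
clock: 2.35
position: [0.4423, 0.2707, 0.2476]
ee_rot: [-0.568, 0.57, -0.42, 0.42]
contact_force: [-1.3, -0.8, -0.4]
width: 0.0847
```

Run:
```python
from m import *
im=grab('wrist'); save(im,'w1.png'); s=manip.get_state(); print(s['clock'],s['position'],s['qpos'],s['contact_force'])
print(-im['R'].T@im['t'], im['R'])
print(proj(im,[[.5195,.302,.016],[.6355,.1916,.055]]))
```

```text
2.4 [0.44212388 0.26985765 0.24778126] [ 4.14109104e-01  1.91265442e-01  1.62199269e+00 -7.44917123e-04
  1.33020720e+00  1.68654977e+00] [-0.27074942 -0.21905282  0.66874282]
[0.51985856 0.29533355 0.37316319] [[ 2.96478741e-01 -9.55039361e-01  4.17861753e-04]
 [-9.06106734e-01 -2.81149976e-01  3.16109598e-01]
 [-3.01779627e-01 -9.40984030e-02 -9.48722587e-01]]
[[317.48348507  93.02036575]
 [471.2797791    5.07154391]]
```

View pics/w1.png

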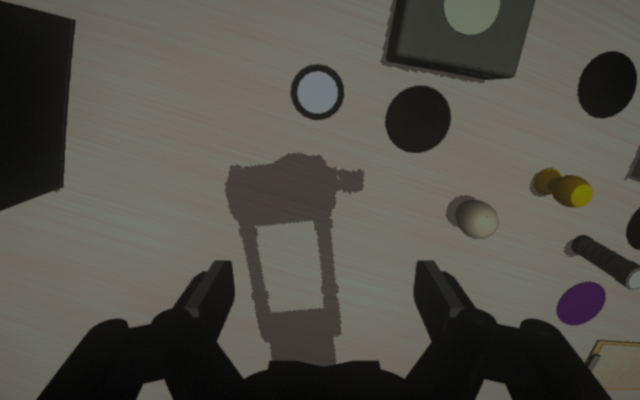

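Wrist view: the seat ring is at (317,92), exactly where it projected. The window is at (472,8), the lamp pad at (418,119), the egg at (477,218).

```bash
cat >> m.py <<'E'
def ell(im,m,z):
    cs,_=cv2.findContours(m.astype(np.uint8),cv2.RETR_EXTERNAL,cv2.CHAIN_APPROX_NONE); c=max(cs,key=len)[:,0]
    c=c[(c[:,1]>0)]
    P=plane(im,c,z); ctr,r=circ(P); return ctr,r,len(c)
E
python3 - <<'E'
from m import *
im=load('wrist'); V=im['pixels'].max(2).astype(int)
m=blob(im,V<60,(295,92),True); print('seat outer',ell(im,m,.016),ell(im,m,.008))
m=blob(im,V>110,(317,92),False); print('seat floor',ell(im,m,.005), ell(im,m,.016))
m=blob(im,V>115,(472,8)); print('win',ell(im,m,.055))
m=blob(im,V<45,(418,119)); print('padl',ell(im,m,.002))
m=blob(im,V<45,(605,85)); print('padm',ell(im,m,.002))
C=cloud(im,np.ones((400,640),bool))
for n,c in (('seat',(.52,.302)),('egg',(.443,.085))):
    P=C[np.hypot(C[:,0]-c[0],C[:,1]-c[1])<.04]; Q=P[P[:,2]>(.012 if n=='seat' else .028)]; print(n,circ(Q),Q.min(0),Q.max(0))
T=manip.get_state()['position']; 
print(proj(im,[T,T+[0,0,-.017],T+[0,0,.002]]))
E
```

```text
seat outer (array([0.52008177, 0.30268177]), np.float64(0.02769090477219298), 150) (array([0.52008677, 0.30284636]), np.float64(0.028311145731957515), 150)
seat floor (array([0.5200014 , 0.30273505]), np.float64(0.02083093606249568), 110) (array([0.51999713, 0.30251391]), np.float64(0.020208548207062995), 110)
win (array([0.17496316, 0.08840944]), np.float64(0.4390492181324298), 1)
padl (array([0.52612683, 0.18485657]), np.float64(0.0363134746217959), 181)
padm (array([ 0.63458289, -0.01470371]), np.float64(0.036709795154655105), 175)
seat (array([0.52021624, 0.30304909]), np.float64(0.025813247961877183)) [0.49163528 0.27448994 0.01207322] [0.54897859 0.33201273 0.01909137]
egg (array([0.44400565, 0.08942026]), np.float64(0.014372079354221341)) [0.42247184 0.06760705 0.02800611] [0.46412013 0.1070064  0.05709468]
[[326.39276277 283.62632557]
 [326.11199631 264.7683413 ]
 [326.42979324 286.11687373]]
```

Run:
```python
from m import *
im=load('wrist');T=manip.get_state()['position']; x=np.array([.2965,-.955,0]);c=np.array([.955,.2965,0])
for dz in (0.004,-.004,-.017,-.03):
    print(dz,proj(im,[T+x*.0425+c*.011+[0,0,dz],T-x*.0425+c*.011+[0,0,dz],T-x*.0425-c*.011+[0,0,dz]]).round(0).tolist())
save(im,'w1c.png',(160,240,480,400),2.4)
for p in ((222,272),(225,265),(430,270),(428,264)): print(p,im['range_z'][p[1],p[0]], (ray(im,p)[0]*im['range_z'][p[1],p[0]]-im['t'])@im['R']-T)
```

```text
0.004 [[424.0, 266.0], [229.0, 267.0], [234.0, 309.0]]
-0.004 [[419.0, 258.0], [234.0, 258.0], [238.0, 298.0]]
-0.017 [[412.0, 245.0], [240.0, 245.0], [244.0, 283.0]]
-0.03 [[406.0, 234.0], [246.0, 234.0], [250.0, 270.0]]
(222, 272) 0.13327426 [-0.00258322  0.04536509  0.00848   ]
(225, 265) 0.13707423 [-0.00170015  0.04551024  0.00417935]
(430, 270) 0.13327567 [ 0.02416362 -0.03814045  0.00825303]
(428, 264) 0.13682498 [ 0.02484279 -0.03823742  0.00430547]
```

View pics/w1c.png

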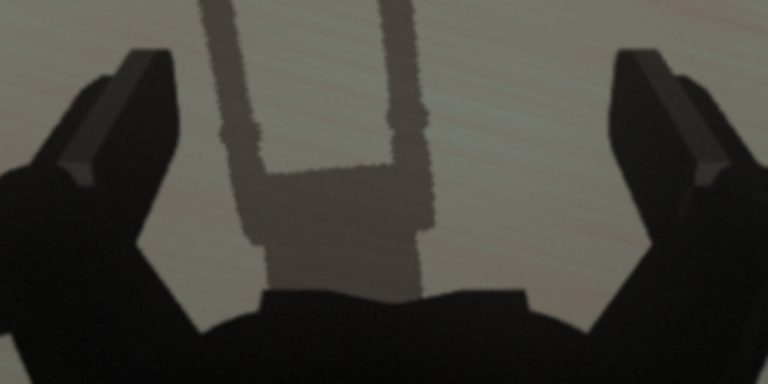

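The open tips sit about 4 mm ahead of the TCP, so at 58 mm opening they'd be about 11 mm ahead. The seat is at (0.5200, 0.3027), confirmed by its rim, its floor and depth.

Call:
arm_command --commands '[[8.5,[2.6,1.1,-3.0],0],[8.5,[2.6,1.1,-3.0],0],[8.5,[2.6,1.1,-3.0],0],[8.5,[0,0,-4.0],0],[8.5,[0,0,-4.0],0],[8.5,[0,0,-2.0],0],[8.5,[0,0,-1.0],0],[8.5,[0,0,0],0],[8.5,[0,0,0],0]]'

```text
clock: 3.3
position: [0.5216, 0.303, 0.0496]
ee_rot: [0.569, -0.568, 0.42, -0.421]
contact_force: [-0.0, -0.5, -0.4]
width: 0.085
```

Run:
```python
from m import *
im=grab('wrist'); save(im,'w2.png'); s=manip.get_state(); print(s['clock'],s['position'],s['contact_force'])
T=s['position'];print(proj(im,[[.52,.3027,.016],T]))
```

```text
3.35 [0.52190488 0.30330372 0.05007428] [ 0.36994578  1.24170462 -0.86286592]
[[324.1196941  251.67968049]
 [324.14222884 282.53002313]]
```

View pics/w2.png

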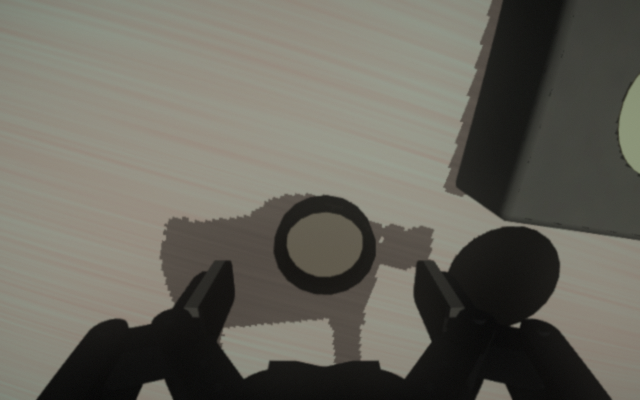

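Seat ring at (325,244), centred between the fingers. I'll re-measure its position along the pad width.

Run:
```python
from m import *
im=load('wrist'); V=im['pixels'].max(2).astype(int)
m=blob(im,V<40,(280,244),True); print('seat outer',m.sum(),ell(im,m,.016))
m=blob(im,V>70,(325,244),False); print('floor',m.sum(),ell(im,m,.016),ell(im,m,.005))
m=blob(im,V<55,(280,244),True); print('seat outer',m.sum(),ell(im,m,.016))
```

```text
seat outer 7708 (array([0.52221948, 0.30330824]), np.float64(0.028663328500469976), 280)
floor 3781 (array([0.52392675, 0.30380214]), np.float64(0.019857832156210762), 196) (array([0.51876027, 0.302196  ]), np.float64(0.021227042936197604), 196)
seat outer 7910 (array([0.5222094 , 0.30328446]), np.float64(0.029042726098939348), 283)
```

Call:
arm_command --commands '[[8.5,[-0.1,0,-2.0],0],[8.5,[0,0,-1.4],0],[8.5,[0,0,0],0],[5.0,[0,0,0],0],[5.0,[0,0,0],0],[5.0,[0,0,0],0],[5.0,[0,0,0],0],[5.0,[0,0,0],0],[5.0,[0,0,0],0]]' --grip_force 30

```text
clock: 4.25
position: [0.5208, 0.3038, 0.0161]
ee_rot: [0.57, -0.568, 0.42, -0.421]
contact_force: [-1.5, -0.2, 5.8]
width: 0.0565
```

Gripped at 56.5 mm. Lift and stop short of the window to look.

Call:
arm_command --commands '[[5.0,[0,0,1.0],0],[5.0,[0,0,3.0],0],[5.0,[0,0,4.0],0],[5.0,[0,-3.0,4.0],0],[5.0,[0,-4.0,2.0],0],[5.0,[0,-4.0,0],0],[5.0,[1.0,-2.5,0],0],[5.0,[0,0,0],0],[5.0,[0,0,0],0]]'

```text
clock: 5.15
position: [0.5299, 0.168, 0.155]
ee_rot: [0.569, -0.568, 0.421, -0.421]
contact_force: [-0.9, 0.4, -0.7]
width: 0.0563
```

Run:
```python
from m import *
im=grab('wrist'); save(im,'w3.png'); s=manip.get_state(); print(s['clock'],s['position'],s['contact_force'],s['width'])
print(proj(im,[.6355,.1916,.055]))
```

```text
5.2 [0.5295917  0.16863083 0.15471276] [ 0.277244   -0.27522852 -0.36194459] 0.05629470102608111
[[337.31884854  52.98653449]]
```

View pics/w3.png

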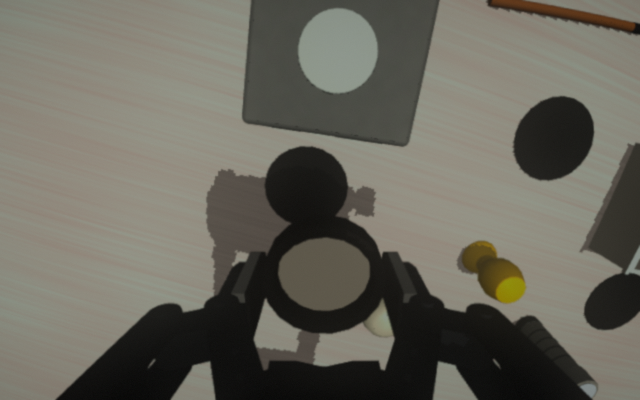

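The seat is held between the fingers (325,274) and the window is at (338,51).

Run:
```python
from m import *
im=load('wrist'); V=im['pixels'].max(2).astype(int); T=manip.get_state()['position']
m=blob(im,V>110,(338,51)); print('win',ell(im,m,.055))
f=blob(im,V>60,(322,274)); print(f.sum(),'floor',ell(im,f,T[2]-.011)[0]-T[:2],ell(im,f,T[2])[0]-T[:2],ell(im,f,T[2]-.011)[1])
C=cloud(im,f);print('floor plane',np.median(C,0)-T, np.linalg.lstsq(np.c_[C[:,:2]-C[:,:2].mean(0),np.ones(len(C))],C[:,2],rcond=None)[0])
A=cloud(im,np.ones((400,640),bool)); Q=A[(np.abs(A[:,2]-T[2])<.004)&(np.hypot(A[:,0]-T[0],A[:,1]-T[1])<.031)]; print(len(Q),circ(Q)[0]-T[:2],circ(Q)[1],np.median(Q,0)-T)
C=cloud(im,m);print(np.median(C,0))
# lamp yaw, lamp outline
L=A[(np.abs(A[:,2]-.055)<.004)]; 
import cv2
print(cv2.minAreaRect((L[:,:2]*1000).astype(np.float32)))
```

```text
win (array([0.63648303, 0.1917278 ]), np.float64(0.02576921710893348), 233)
5220 floor [-0.00269886 -0.0010737 ] [0.00375175 0.0008936 ] 0.021213956166936516
floor plane [-0.00130582 -0.00076842 -0.01033216] [0.01178259 0.00055607 0.14443259]
4757 [ 0.00033487 -0.00010143] 0.025834196008596655 [ 0.00254156  0.00031845 -0.00022356]
[0.63705872 0.19195447 0.05571393]
((542.86767578125, 83.79588317871094), (399.8487854003906, 211.5081329345703), 64.38059997558594)
```

Seat is level and centred in the grip to 0.3 mm. Window is at (0.6365, 0.1918).

Call:
arm_command --commands '[[5.0,[3.6,0.8,0],0],[5.0,[3.6,0.8,0],0],[5.0,[3.5,0.7,0],0],[5.0,[0,0,-3.0],0],[5.0,[0,0,-3.0],0],[5.0,[0,0,-1.2],0],[5.0,[0,0,0],0],[5.0,[0,0,0],0]]'

```text
clock: 6.0
position: [0.637, 0.1921, 0.0831]
ee_rot: [0.569, -0.569, 0.42, -0.42]
contact_force: [0.8, -0.6, 1.0]
width: 0.0563
```

Call:
arm_command --commands '[[5.0,[0,0,-0.7],0],[5.0,[0,0,-0.4],0],[5.0,[0,0,0],0],[5.0,[0,0,0],0]]'

```text
clock: 6.4
position: [0.6368, 0.1912, 0.0716]
ee_rot: [0.569, -0.569, 0.42, -0.42]
contact_force: [0.7, 0.2, 0.4]
width: 0.0565
```

Call:
arm_command --commands '[[5.0,[0,0,-0.1],0],[6.5,[0,0,0],0],[8.5,[0,0,0],0],[8.5,[0,0,0],0],[8.5,[0,0,0],0],[8.5,[0,0,2.0],0],[8.5,[0,0,4.0],0],[8.5,[0,0,4.0],0],[8.5,[-4.0,-1.2,3.0],0],[8.5,[-4.0,-1.2,0],0],[8.5,[0,0,0],0],[8.5,[0,0,0],0]]'

```text
clock: 7.6
position: [0.5571, 0.1675, 0.2]
ee_rot: [0.569, -0.568, 0.42, -0.421]
contact_force: [-0.0, 0.6, -0.5]
width: 0.085
```

Run:
```python
from m import *
im=grab('wrist'); save(im,'w4.png'); s=manip.get_state(); print(s['clock'],s['position'],s['contact_force'],s['width'])
im=grab('side'); save(im,'s4.png',(200,180,360,300),4)
```

```text
7.65 [0.55831349 0.1677143  0.1998181 ] [0.172982   0.32131545 1.37194947] 0.0847728157275209
```

View pics/w4.png

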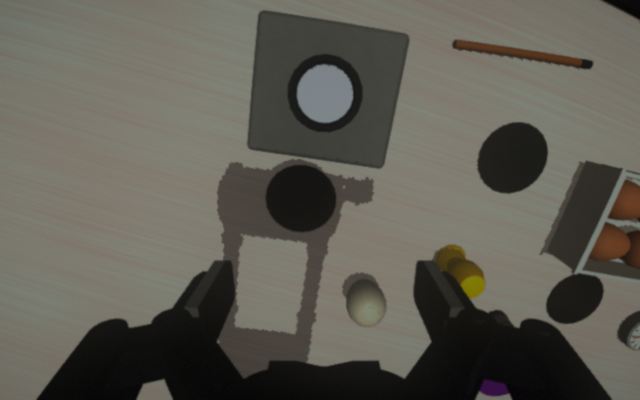

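The seat sits on the lamp at (325,93) and hides the window. I'll compare it with the centre of the lamp top.

Run:
```python
from m import *
im=load('wrist'); V=im['pixels'].max(2).astype(int)
m=blob(im,V<40,(295,93),True); print('seat',m.sum(),ell(im,m,.071))
m=blob(im,V>110,(325,93)); print('floor',ell(im,m,.060),ell(im,m,.071))
A=cloud(im,np.ones((400,640),bool)); S=A[(np.hypot(A[:,0]-.637,A[:,1]-.19)<.1)&(A[:,2]>.045)&(A[:,2]<.06)&(np.hypot(A[:,0]-.637,A[:,1]-.19)>.035)]
print('lamp',len(S),cv2.minAreaRect((S[:,:2]*1000).astype(np.float32)))
S=A[(np.hypot(A[:,0]-.637,A[:,1]-.19)<.04)&(A[:,2]>.066)]; print('rim',circ(S),np.median(S[:,2]))
d=.6*np.array([1,0]);
```

```text
seat 4502 (array([0.63585888, 0.19157297]), np.float64(0.027953381339931888), 213)
floor (array([0.63593063, 0.19149022]), np.float64(0.02150138436493982), 158) (array([0.63587046, 0.19150056]), np.float64(0.020611506941612852), 158)
lamp 14124 ((636.3551025390625, 191.78970336914062), (110.69699096679688, 120.68494415283203), 8.730484008789062)
rim (array([0.63594619, 0.19163784]), np.float64(0.02568829280318399)) 0.0707876490865555
```

Seat is 0.5 mm from the lamp centre, level, with its rim at 71 mm. Now over to the egg.

Call:
arm_command --commands '[[8.5,[-3.9,-2.1,0],0],[8.5,[-3.9,-2.1,0],0],[8.5,[-3.9,-2.1,0],0],[8.5,[-3.9,-2.1,-2],0],[8.5,[-3.9,-2.1,-2],0],[8.5,[0,0,0],0],[8.5,[0,0,0],0]]'

```text
clock: 8.4
position: [0.3628, 0.0623, 0.159]
ee_rot: [-0.568, 0.569, -0.421, 0.42]
contact_force: [1.2, -0.2, 0.2]
width: 0.0852
```

Run:
```python
from m import *
im=grab('wrist'); save(im,'w5.png'); s=manip.get_state(); print(s['clock'],s['position'],s['contact_force'],s['width'])
V=im['pixels'].max(2).astype(int)
A=cloud(im,np.ones((400,640),bool)); S=A[(np.hypot(A[:,0]-.444,A[:,1]-.086)<.05)]
for a,b in ((.012,.02),(.02,.03),(.028,.036),(.036,.044),(.044,.05),(.05,.06)):
    Q=S[(S[:,2]>a)&(S[:,2]<b)]; 
    if len(Q)>5: print(a,len(Q),circ(Q),Q.min(0)[:2],Q.max(0)[:2])
from scipy.optimize import least_squares
Q=S[S[:,2]>.034]
f=lambda p: np.sqrt(((Q[:,0]-p[0])**2+(Q[:,1]-p[1])**2)/.022**2+((Q[:,2]-.032)/.024)**2)-1
print(least_squares(f,[.444,.086],loss='soft_l1',f_scale=.05).x, S[:,2].max())
```

```text
8.45 [0.36482039 0.06253019 0.15987425] [-0.38031865  0.16966127  1.15689313] 0.08485382893158859
0.028 18 (array([0.44216861, 0.08512856]), np.float64(0.02160850202408822)) [0.42064713 0.06354612] [0.46046794 0.10702101]
0.036 303 (array([0.44212751, 0.08510721]), np.float64(0.020322780865779086)) [0.42066745 0.06390035] [0.46357671 0.10632134]
0.044 655 (array([0.44218891, 0.08517065]), np.float64(0.017867114547738847)) [0.42275979 0.06568423] [0.4614869  0.10437143]
0.05 1751 (array([0.44227821, 0.08521402]), np.float64(0.011415175504985166)) [0.42507426 0.06832888] [0.45890545 0.10234436]
[0.44223456 0.08514819] 0.05776605839449526
```

View pics/w5.png

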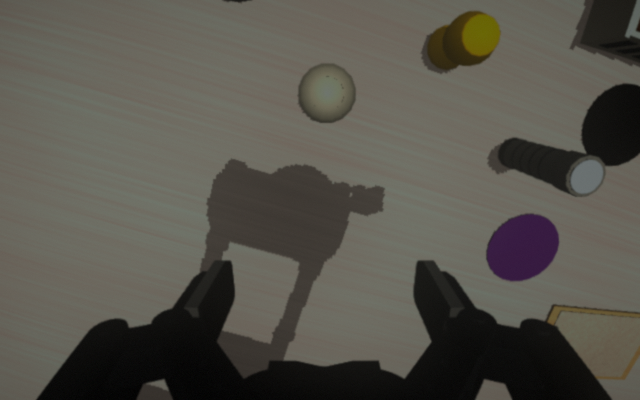

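White egg at (327,93) → (0.4422, 0.0852), top at 57 mm, as it should be.

Call:
arm_command --commands '[[8.5,[3.9,1.1,0],0],[8.5,[3.9,1.2,0],0],[8.5,[0,0,-4.0],0],[8.5,[0,0,-4.0],0],[8.5,[0,0,-3.0],0],[8.5,[0,0,-2.0],0],[8.5,[0,0,0],0],[8.5,[0,0,0],0]]'

```text
clock: 9.25
position: [0.4432, 0.086, 0.0297]
ee_rot: [0.569, -0.568, 0.42, -0.421]
contact_force: [0.6, -0.5, -0.2]
width: 0.0849
```

Run:
```python
from m import *
im=grab('wrist'); save(im,'w6.png'); s=manip.get_state(); print(s['clock'],s['position'],s['contact_force'],s['width'])
A=cloud(im,np.ones((400,640),bool)); S=A[(np.hypot(A[:,0]-.442,A[:,1]-.085)<.03)&(A[:,2]>.04)&(A[:,2]<.062)]
print(len(S)); print(circ(S[S[:,2]>.05]))
```

```text
9.3 [0.44329851 0.0859684  0.03028759] [ 0.46254748  0.69372039 -0.14650033] 0.08501017473853333
6951
(array([0.44390354, 0.08534198]), np.float64(0.010933955056523626))
```

View pics/w6.png

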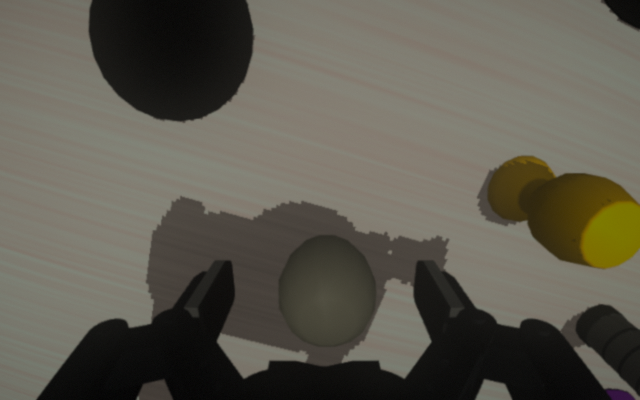

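Egg at (327,290), centred between the open fingers. Close.

Call:
arm_command --commands '[[4.0,[0,0,0],0],[4.0,[0,0,0],0],[4.0,[0,0,0],0],[4.0,[0,0,0],0],[4.0,[0,0,0],0],[4.0,[0,0,0],0],[4.0,[0,0,0],0]]' --grip_force 30

```text
clock: 10.0
position: [0.4416, 0.0856, 0.0305]
ee_rot: [0.569, -0.568, 0.42, -0.421]
contact_force: [-0.1, 0.1, 4.9]
width: 0.0424
```

Call:
arm_command --commands '[[4.0,[0,0,1.0],0],[4.0,[0,0,3.0],0],[4.0,[0,0,4.0],0],[4.0,[2.0,0,4.0],0],[4.0,[3.0,2.0,0],0],[4.0,[3.0,2.0,0],0],[4.0,[3.0,2.0,0],0],[4.0,[0,0,0],0],[4.0,[0,0,0],0]]'

```text
clock: 10.9
position: [0.5505, 0.1458, 0.1495]
ee_rot: [-0.568, 0.569, -0.42, 0.42]
contact_force: [-0.3, 0.7, -0.1]
width: 0.0423
```

Run:
```python
from m import *
im=grab('wrist'); save(im,'w7.png'); s=manip.get_state(); print(s['clock'],s['position'],s['contact_force'],s['width'])
T=s['position']
A=cloud(im,np.ones((400,640),bool)); D=A-T; S=D[(np.hypot(D[:,0],D[:,1])<.0215)&(D[:,2]>.01)&(D[:,2]<.035)]
print(len(S),S.max(0)); print(circ(S[S[:,2]>.02]))
im=grab('side'); save(im,'s7.png',(180,130,420,290),3.2)
V=load('wrist')['pixels'].max(2).astype(int)
m=blob(load('wrist'),V>105,(325,60)); print(m.sum(),ell(load('wrist'),m,.06))
```

```text
10.95 [0.54967934 0.14536524 0.14940094] [ 0.38995088 -0.15282687 -0.31986139] 0.04199828304368192
6861 [0.02140362 0.02142001 0.02669534]
(array([0.00274887, 0.00055945]), np.float64(0.011063211957231228))
4062 (array([0.63582368, 0.19157059]), np.float64(0.0218963335409982), 204)
```

View pics/w7.png

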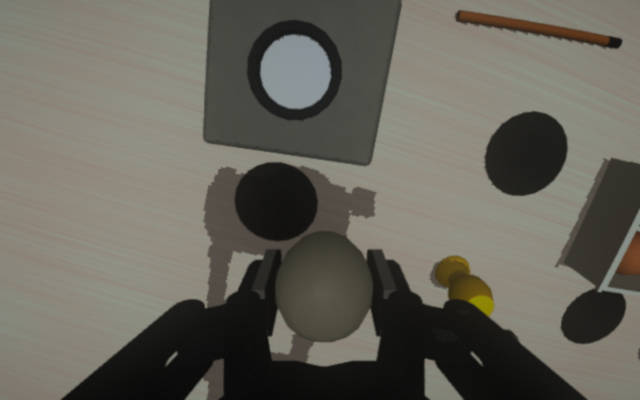

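View pics/s7.png

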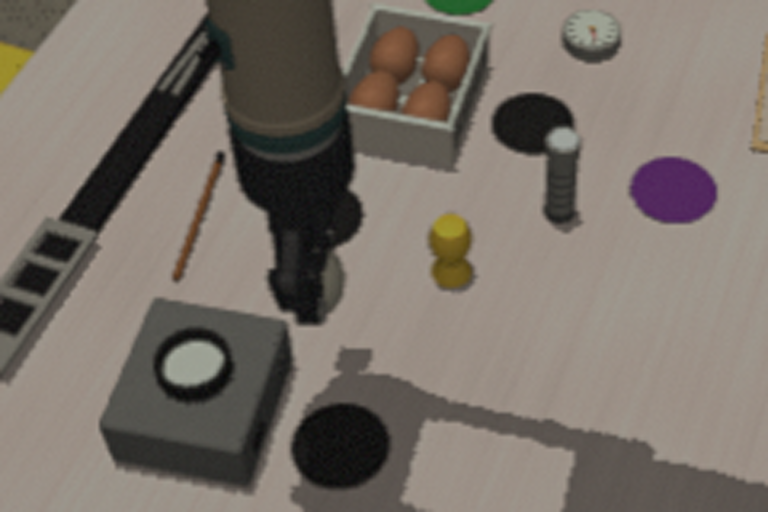

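Run:
```python
from m import *
from scipy.optimize import least_squares
im=load('wrist'); T=manip.get_state()['position']; V=im['pixels'].astype(int)
D=cloud(im,np.ones((400,640),bool))-T
Q=D[(np.hypot(D[:,0]-.001,D[:,1])<.021)&(D[:,2]>.008)&(D[:,2]<.035)]
# keep egg-coloured pixels only
f=lambda p: np.sqrt(((Q[:,0]-p[0])**2+(Q[:,1]-p[1])**2)/.022**2+((Q[:,2]-p[2])/.024)**2)-1
r=least_squares(f,[0,0,.002],loss='soft_l1',f_scale=.02); print(r.x,len(Q),np.abs(r.fun).mean()*22)
for a in (.008,.014,.018,.022):
    q=Q[(Q[:,2]>a)&(Q[:,2]<a+.004)]; print(a,len(q),circ(q))
m=blob(im,(V.max(2)>66)&(V.max(2)<140)&(np.indices((400,640))[0]>225),(325,290)); c=np.nonzero(m); print(m.sum(),c[0].min(),c[0].max(),c[1].min(),c[1].max())
```

```text
[0.00131625 0.00120356 0.00271961] 6881 0.61141561780601
0.008 369 (array([0.00078255, 0.00045643]), np.float64(0.02059711285939338))
0.014 1012 (array([0.00051949, 0.000735  ]), np.float64(0.019072830761219683))
0.018 1971 (array([0.00147311, 0.00087254]), np.float64(0.01572631766444778))
0.022 3059 (array([0.00264914, 0.00070477]), np.float64(0.00957667368809574))
9327 252 366 268 380
```

The egg is within about 1 mm of the TCP and nearly upright. Seat centre re-measured at (0.6358, 0.1916). Move over it and lower.

Call:
arm_command --commands '[[4.0,[3.0,1.5,0],0],[4.0,[3.0,1.5,0],0],[4.0,[2.5,1.5,0],0],[4.0,[0,0,-2.0],0],[4.0,[0,0,-2.0],0],[4.0,[0,0,-0.8],0],[4.0,[0,0,0],0],[4.0,[0,0,0],0]]'

```text
clock: 11.8
position: [0.6358, 0.1903, 0.1023]
ee_rot: [0.569, -0.568, 0.42, -0.421]
contact_force: [-0.2, 0.4, -0.3]
width: 0.0421
```

Run:
```python
from m import *
im=grab('wrist'); save(im,'w8.png',(200,150,450,400),2.3); s=manip.get_state(); print(s['clock'],s['position'],s['contact_force'],s['width'])
im=grab('scene'); save(im,'s8.png',(330,120,490,250),4.5)
```

```text
11.85 [0.63618117 0.19040056 0.10276309] [ 0.38125481  0.81943602 -0.67342362] 0.04228110909060092
```

View pics/w8.png

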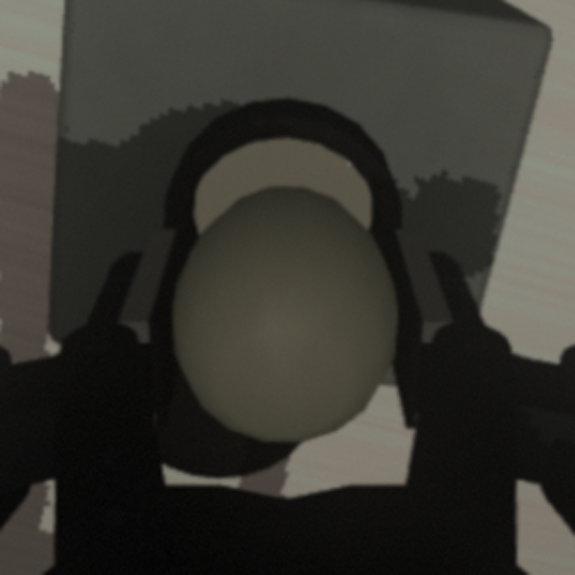

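View pics/s8.png

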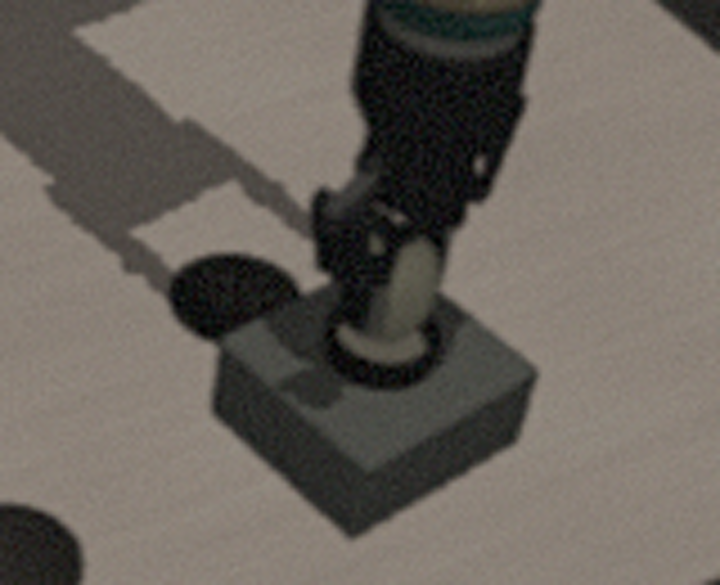

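The egg hangs over the seat, centred between the walls (egg col 285, ring col 283 in the crop). Lower slowly.

Call:
arm_command --commands '[[4.0,[0,0,-0.6],0],[4.0,[0,0,-0.4],0],[4.0,[0,0,-0.2],0],[4.0,[0,0,0],0],[4.0,[0,0,0],0]]'

```text
clock: 12.4
position: [0.636, 0.1906, 0.0906]
ee_rot: [0.569, -0.568, 0.42, -0.421]
contact_force: [-0.7, 0.1, 3.9]
width: 0.0421
```

Light contact of 4 N, so the foot is on the floor. Release slowly.

Call:
arm_command --commands '[[4.4,[0,0,0],0],[4.8,[0,0,0],0],[5.5,[0,0,0],0],[6.5,[0,0,0],0],[8.0,[0,0,0],0],[8.5,[0,0,0],0],[8.5,[0,0,3.0],0],[8.5,[0,0,4.0],0],[8.5,[0,0,4.0],0],[8.5,[-4.0,-2,0],0],[8.5,[-4.0,-2,0],0],[8.5,[0,0,0],0]]'

```text
clock: 13.6
position: [0.5486, 0.1486, 0.1988]
ee_rot: [-0.566, 0.571, -0.422, 0.419]
contact_force: [-0.2, 1.4, 0.5]
width: 0.0852
```

Run:
```python
from m import *
from scipy.optimize import least_squares
im=grab('wrist'); save(im,'w9.png'); s=manip.get_state(); print(s['clock'],s['position'],s['contact_force'],s['width'])
A=cloud(im,np.ones((400,640),bool)); S=A[(np.hypot(A[:,0]-.636,A[:,1]-.191)<.024)&(A[:,2]>.078)]
print('top',S[:,2].max())
for a in (.09,.096,.102,.108): q=S[(S[:,2]>a)&(S[:,2]<a+.006)]; print(a,len(q),circ(q))
S=A[(np.hypot(A[:,0]-.636,A[:,1]-.191)<.04)&(A[:,2]>.067)&(A[:,2]<.074)&(np.hypot(A[:,0]-.636,A[:,1]-.191)>.02)]; print('rim',circ(S))
T=s['position']
im=grab('scene'); save(im,'s9.png',(330,120,490,250),4.5)
```

```text
13.65 [0.55254465 0.14966026 0.19955309] [0.81240628 0.38992688 0.07824103] 0.08512604138341551
top 0.11760563292099377
0.09 40 (array([0.63641016, 0.19069196]), np.float64(0.02135294411189714))
0.096 159 (array([0.63631875, 0.19062112]), np.float64(0.020552956861157105))
0.102 591 (array([0.63637559, 0.19073344]), np.float64(0.018979763868775056))
0.108 1469 (array([0.63630289, 0.19064998]), np.float64(0.014714595967340703))
rim (array([0.63647208, 0.19186649]), np.float64(0.026228090706099112))
```

View pics/w9.png

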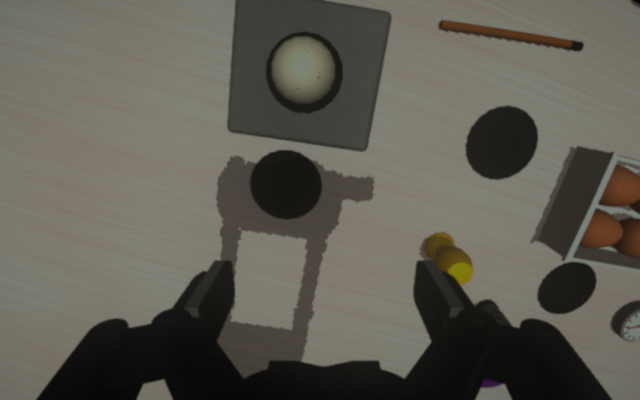

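View pics/s9.png

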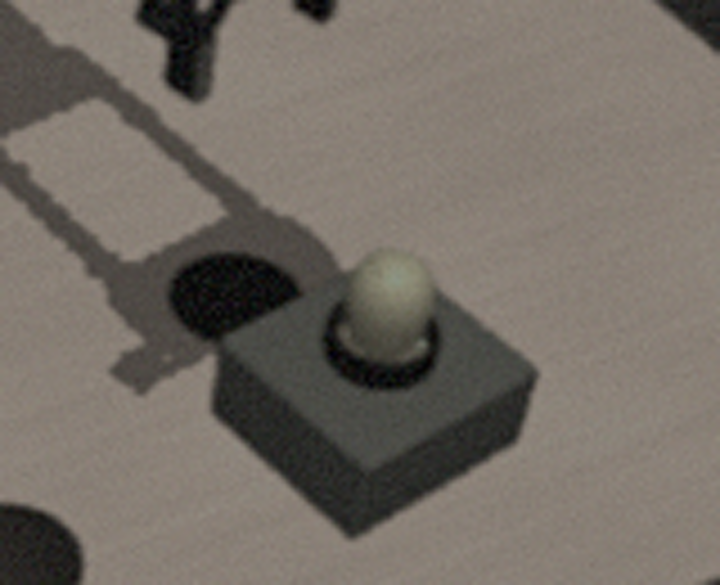

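The egg stands upright in the seat (scene crop (390,300)): top at 117 mm, all slices concentric, within 1 mm of the seat axis. Now to the torch.

Call:
arm_command --commands '[[8.5,[-2.7,-3.8,0],0],[8.5,[-2.7,-3.8,0],0],[8.5,[-2.7,-3.8,0],0],[8.5,[-2.7,-3.8,0],0],[8.5,[-2.7,-3.8,0],0],[8.5,[-2.7,-3.8,0],0],[8.5,[-2.7,-3.8,0],0],[8.5,[0,0,0],0],[8.5,[0,0,0],0]]'

```text
clock: 14.6
position: [0.368, -0.1167, 0.2]
ee_rot: [0.568, -0.568, 0.421, -0.422]
contact_force: [-0.5, -0.3, 0.3]
width: 0.0851
```

Run:
```python
from m import *
im=grab('wrist'); save(im,'w10.png'); s=manip.get_state(); print(s['clock'],s['position'],s['contact_force'],s['width'])
A=cloud(im,np.ones((400,640),bool)); S=A[(np.hypot(A[:,0]-.445,A[:,1]+.09)<.05)]
for a,b in ((.015,.03),(.03,.045),(.045,.06),(.06,.07),(.075,.085),(.086,.095)):
    q=S[(S[:,2]>a)&(S[:,2]<b)]
    if len(q)>10: print(a,len(q),circ(q),q.min(0)[:2],q.max(0)[:2])
```

```text
14.65 [ 0.36827221 -0.11583549  0.19990055] [0.23284197 0.26452767 0.50022096] 0.08513293920570043
0.086 1306 (array([ 0.44477342, -0.09183922]), np.float64(0.010002754506435244)) [ 0.43053357 -0.10596348] [ 0.45888208 -0.07768165]
```

View pics/w10.png

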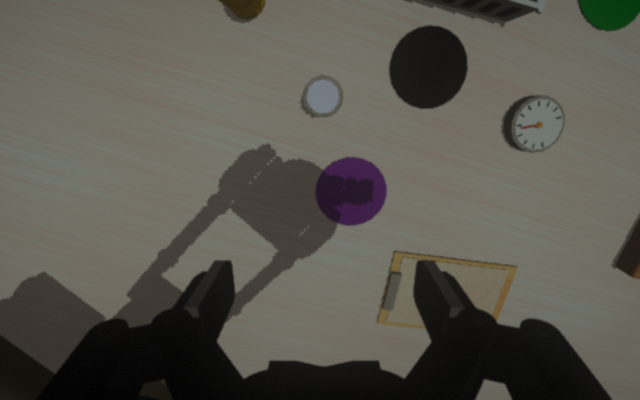

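Torch lens at (323,96) → (0.4448, −0.0918). The basket pad is at (428,66), the thermometer at (537,124).

Run:
```python
from m import *
im=load('wrist'); V=im['pixels'].max(2).astype(int)
m=blob(im,V<60,(428,66),True); print('padb',m.sum(),ell(im,m,.002))
A=cloud(im,np.ones((400,640),bool)); S=A[(np.hypot(A[:,0]-.483,A[:,1]+.3)<.05)&(A[:,2]>.011)]; print('th',len(S),circ(S),S.min(0),S.max(0))
B=cloud(load('scene'),np.ones((400,640),bool)); B=B[(B[:,2]>.044)&(B[:,2]<.054)&(np.hypot(B[:,0]-.58,B[:,1]+.17)<.1)]; print(cv2.minAreaRect((B[:,:2]*1000).astype(np.float32)))
```

```text
padb 5012 (array([ 0.49984203, -0.18057392]), np.float64(0.0369563027077588), 227)
th 2497 (array([ 0.4833754 , -0.29876916]), np.float64(0.019864808138143657)) [ 0.45590103 -0.32817153  0.01103453] [ 0.51111337 -0.27187553  0.01888881]
((611.673095703125, -167.70361328125), (114.74658966064453, 137.71807861328125), 6.12559175491333)
```

Call:
arm_command --commands '[[8.5,[3.8,1.2,0],0],[8.5,[3.9,1.2,0],0],[8.5,[0,0,-4.0],0],[8.5,[0,0,-4.0],0],[8.5,[0,0,-4.0],0],[8.5,[0,0,-2.0],0],[8.5,[0,0,-1.2],0],[8.5,[0,0,0],0],[8.5,[0,0,0],0]]'

```text
clock: 15.55
position: [0.4451, -0.0903, 0.0475]
ee_rot: [0.569, -0.569, 0.419, -0.42]
contact_force: [-0.1, 0.3, 0.6]
width: 0.0852
```

Run:
```python
from m import *
im=grab('wrist'); save(im,'w11.png'); s=manip.get_state(); print(s['clock'],s['position'],s['contact_force'],s['width'])
```

```text
15.6 [ 0.44524516 -0.09069355  0.0479607 ] [ 0.50917521 -0.18428117  1.01626406] 0.08493087399002153
```

View pics/w11.png

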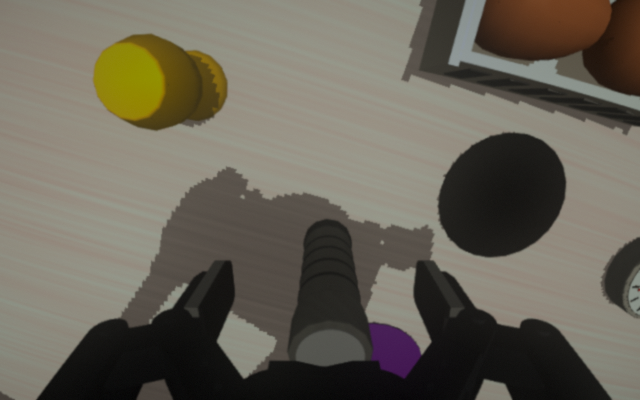

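Torch between the fingers (columns 290–370). Grip.

Call:
arm_command --commands '[[2.0,[0,0,0],0],[2.0,[0,0,0],0],[2.0,[0,0,0],0],[2.0,[0,0,0],0],[2.0,[0,0,0],0],[2.0,[0,0,0],0],[2.0,[0,0,0],0],[2.0,[0,0,0],0]]' --grip_force 45

```text
clock: 16.4
position: [0.4441, -0.0916, 0.0479]
ee_rot: [0.569, -0.569, 0.42, -0.421]
contact_force: [0.2, 0.3, 4.9]
width: 0.025
```

Call:
arm_command --commands '[[2.0,[0,0,1.0],0],[2.0,[0,0,3.0],0],[2.0,[0,0,4.0],0],[2.0,[0,0,4.0],0],[2.0,[2.0,1.0,1.0],0],[2.0,[2.5,1.2,0],0],[2.0,[2.5,1.2,0],0],[2.0,[2.5,1.2,0],0],[2.0,[0,0,0],0],[2.0,[0,0,0],0]]'

```text
clock: 17.4
position: [0.5383, -0.0451, 0.1771]
ee_rot: [-0.568, 0.569, -0.421, 0.419]
contact_force: [-0.2, -0.1, -1.0]
width: 0.0252
```

Run:
```python
from m import *
im=grab('wrist'); save(im,'w12.png'); s=manip.get_state(); print(s['clock'],s['position'],s['contact_force'],s['width'])
V=im['pixels'].max(2).astype(int); T=s['position']
print(proj(im,[.6346,-.0147,.002]))
A=cloud(im,np.ones((400,640),bool)); D=A-T; S=D[(np.hypot(D[:,0],D[:,1])<.03)&(D[:,2]>.03)&(D[:,2]<.05)]; 
if len(S)>9: print('head',len(S),circ(S),S.min(0),S.max(0))
m=blob(im,V<45,tuple(proj(im,[.6346,-.0147,.002])[0]),True); print('padm',m.sum(),ell(im,m,.002))
im=grab('side'); save(im,'s12.png',(230,90,420,240),4)
```

```text
17.45 [ 0.53771307 -0.04529924  0.1770605 ] [-0.43610015 -0.06985129 -0.80492115] 0.02530243673138498
[[323.77974913  71.60378014]]
head 7131 (array([0.01071018, 0.00287333]), np.float64(0.014357389991970124)) [-0.00941669 -0.02937146  0.03000204] [0.02413353 0.02997154 0.04999273]
padm 5649 (array([ 0.63445547, -0.01578235]), np.float64(0.036103963258060305), 240)
```

View pics/w12.png

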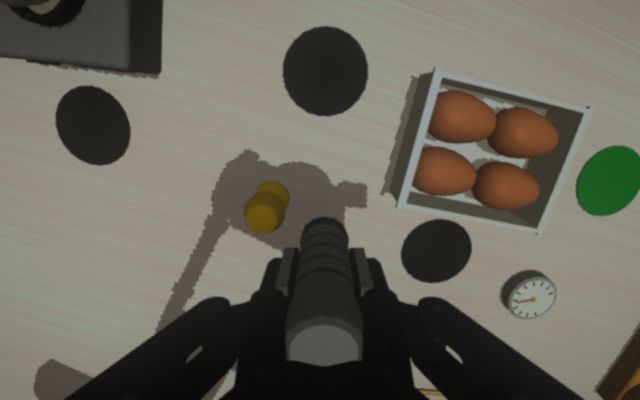

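View pics/s12.png

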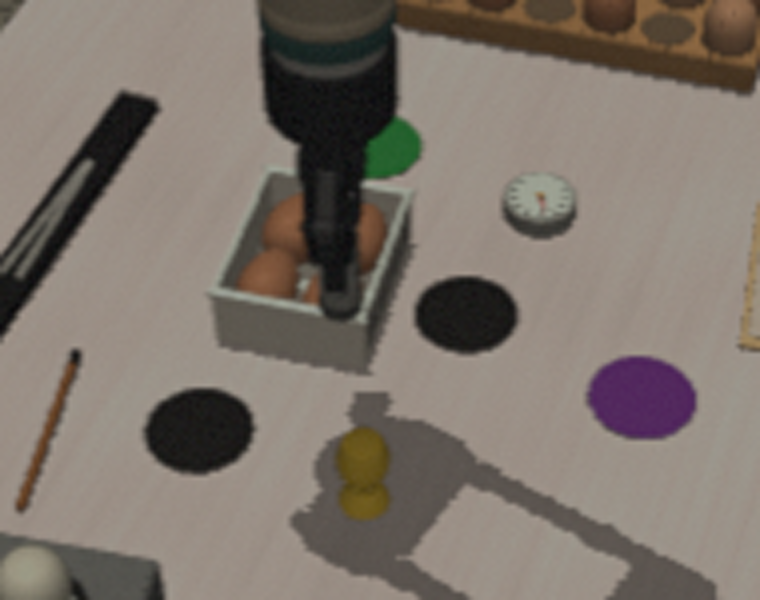

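Run:
```python
from m import *
im=load('wrist'); V=im['pixels'].max(2).astype(int); T=manip.get_state()['position']
print(V[345,325],V[310,325],V[372,325])
m=blob(im,(V>70)&(np.indices(V.shape)[0]>310),(325,345)); v,u=np.nonzero(m); print(m.sum(),v.min(),v.max(),u.min(),u.max())
D=cloud(im,m)-T; print('lens',np.median(D,0),D.min(0),D.max(0))
C=D-D.mean(0); print('slope',np.linalg.lstsq(np.c_[C[:,:2],np.ones(len(C))],C[:,2],rcond=None)[0])
# barrel axis points visible: side facing camera
A=cloud(im,(V<70)&(np.abs(np.indices(V.shape)[1]-325)<4)&(np.indices(V.shape)[0]>218)&(np.indices(V.shape)[0]<330))-T
c=np.array([.955,.2965,0]); o=np.argsort(A[:,2])
for i in o[::60]: print((A[i]@c).round(4),A[i,2].round(4))
```

```text
86 36 12
2181 325 365 289 358
lens [0.00396744 0.0020082  0.04260765] [-0.00514558 -0.01014228  0.04119031] [0.01330302 0.01240347 0.0443136 ]
slope [ 1.27223296e-02  4.49131446e-04 -5.70803322e-17]
0.0146 -0.0439
0.0141 -0.0334
0.0138 -0.0226
0.0138 -0.0123
0.0136 -0.0037
0.0145 0.0043
0.014 0.0116
0.0144 0.0183
0.0162 0.0264
0.0161 0.0311
0.0152 0.0361
0.0151 0.0401
0.0159 0.042
```

Torch is upright (barrel face constant within 1 mm over its height) and held about 1 mm off the TCP. The pad is at (0.6345, −0.0155).

Call:
arm_command --commands '[[2.0,[3.2,1.0,0],0],[2.0,[3.2,1.0,0],0],[2.0,[3.2,1.0,0],0],[2.0,[0,0,-4.0],0],[2.0,[0,0,-4.0],0],[2.0,[0,0,-3.0],0],[2.0,[0,0,-1.0],0],[2.0,[0,0,0],0],[2.0,[0,0,0],0]]'

```text
clock: 18.4
position: [0.6357, -0.0159, 0.059]
ee_rot: [0.569, -0.568, 0.42, -0.421]
contact_force: [0.7, 0.4, -1.6]
width: 0.0253
```

Run:
```python
from m import *
im=grab('wrist'); save(im,'w13.png'); s=manip.get_state(); print(s['clock'],s['position'],s['contact_force'],s['width'])
im=grab('scene'); save(im,'s13.png',(270,160,430,290),4.5)
```

```text
18.45 [ 0.63617317 -0.0158535   0.05960245] [ 0.23027551 -0.1199658  -0.99344254] 0.025472887619610283
```

View pics/s13.png

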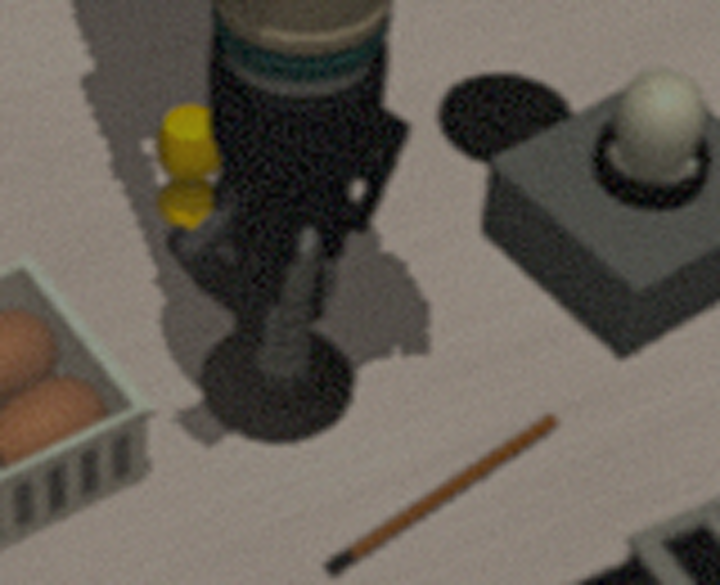

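Torch tail at (285,365) is over the middle of the pad at (278,385), hanging about 8 mm above it. Lower the rest.

Call:
arm_command --commands '[[2.0,[-0.2,0,-0.5],0],[2.0,[0,0,-0.3],0],[2.0,[0,0,-0.1],0],[2.0,[0,0,0],0],[2.0,[0,0,0],0]]'

```text
clock: 19.0
position: [0.6329, -0.0154, 0.05]
ee_rot: [0.569, -0.569, 0.42, -0.421]
contact_force: [-1.6, -1.5, 5.3]
width: 0.0249
```

Call:
arm_command --commands '[[2.8,[0,0,0],0],[3.2,[0,0,0],0],[4.0,[0,0,0],0],[5.0,[0,0,0],0],[6.0,[0,0,0],0],[6.0,[0,0,2.0],0],[6.0,[0,0,4.0],0],[6.0,[0,0,4.0],0],[8.0,[0,0,5.0],0],[8.5,[-4.0,0,0],0],[8.5,[-4.0,0,0],0],[8.5,[0,0,0],0]]'

```text
clock: 20.2
position: [0.5464, -0.0146, 0.1983]
ee_rot: [-0.567, 0.57, -0.422, 0.418]
contact_force: [0.5, 0.3, -0.4]
width: 0.0848
```

Run:
```python
from m import *
im=grab('wrist'); save(im,'w14.png'); s=manip.get_state(); print(s['clock'],s['position'],s['contact_force'],s['width'])
V=im['pixels'].max(2).astype(int)
A=cloud(im,np.ones((400,640),bool)); S=A[(np.hypot(A[:,0]-.634,A[:,1]+.016)<.04)&(A[:,2]>.085)&(A[:,2]<.1)]; print('lens',len(S),circ(S),np.median(S,0),S.min(0),S.max(0))
P=A[(np.hypot(A[:,0]-.634,A[:,1]+.016)<.06)&(A[:,2]>.001)&(A[:,2]<.004)]
im=grab('side'); save(im,'s14.png',(230,90,420,240),4)
m=blob(im,im['pixels'].max(2)<60,(272,203),True); print('side pad',m.sum(),ell(im,m,.002))
B=cloud(im,np.ones((400,640),bool)); S=B[(np.hypot(B[:,0]-.634,B[:,1]+.016)<.04)&(B[:,2]>.015)]; 
for a in (.015,.04,.075): q=S[(S[:,2]>a)&(S[:,2]<a+.018)]; print(a,len(q),circ(q)[0],q.mean(0))
```

```text
20.25 [ 0.5500293  -0.0150648   0.19867147] [ 0.8616108  -0.26680737  0.51916034] 0.08485779056228104
lens 1394 (array([ 0.63356716, -0.01484098]), np.float64(0.010095565787835641)) [ 0.63368161 -0.01477416  0.09248973] [ 0.61929344 -0.0293298   0.08529258] [ 0.64773225 -0.00084287  0.09505352]
side pad 483 (array([ 0.63748321, -0.02563427]), np.float64(0.04011690394154891), 83)
0.015 43 [ 0.63057125 -0.01236858] [ 0.62645665 -0.00595334  0.02435115]
0.04 44 [ 0.63146505 -0.01196715] [ 0.62724941 -0.00541355  0.04865215]
0.075 72 [ 0.6301657  -0.01233541] [ 0.62773691 -0.00769345  0.0861847 ]
```

View pics/w14.png

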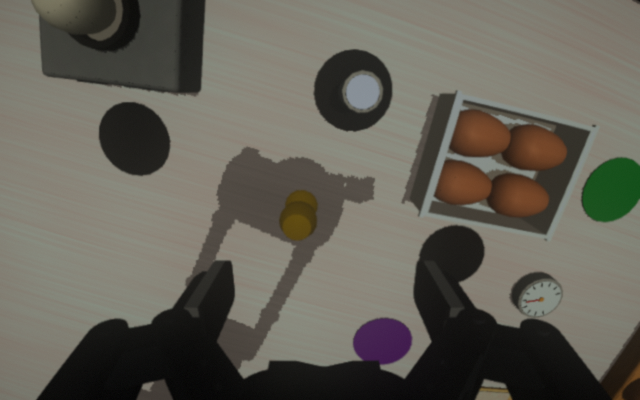

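View pics/s14.png

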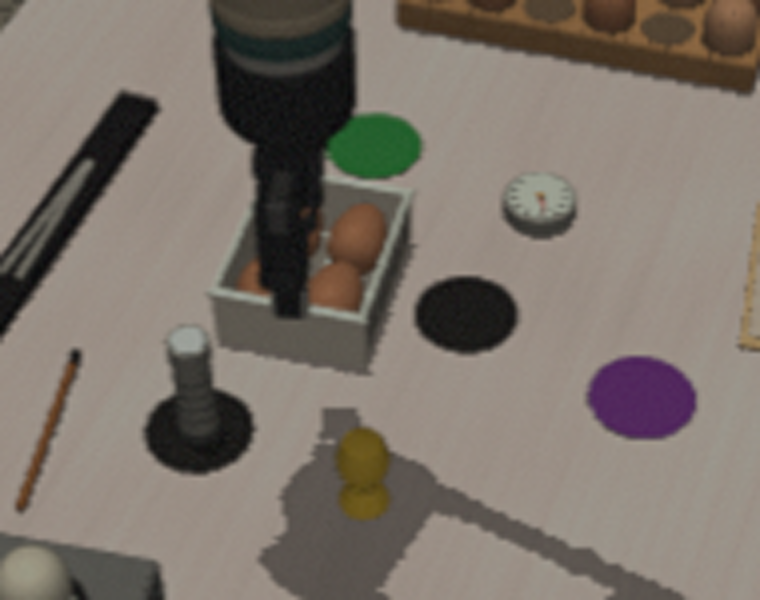

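The torch stands upright at (0.6337, −0.0148) on the pad (0.6345, −0.0155). Now the thermometer.

Call:
arm_command --commands '[[8.5,[-2.0,-3.9,0],0],[8.5,[-2.0,-3.9,0],0],[8.5,[-2.0,-3.9,0],0],[8.5,[-2.0,-3.9,0],0],[8.5,[-2.0,-3.9,0],0],[8.5,[-2.0,-3.9,0],0],[8.5,[-2.0,-3.9,-2],0],[8.5,[-2.0,-3.9,-2],0],[8.5,[0,0,0],0],[8.5,[0,0,0],0]]'

```text
clock: 21.3
position: [0.3931, -0.3288, 0.1578]
ee_rot: [0.568, -0.568, 0.421, -0.421]
contact_force: [0.0, -0.2, -0.4]
width: 0.0851
```

Run:
```python
from m import *
im=grab('wrist'); save(im,'w15.png'); s=manip.get_state(); print(s['clock'],s['position'],s['contact_force'],s['width'])
V=im['pixels'].max(2).astype(int)
A=cloud(im,np.ones((400,640),bool)); S=A[(np.hypot(A[:,0]-.483,A[:,1]+.3)<.05)&(A[:,2]>.013)]; print('th',len(S),circ(S),S.min(0),S.max(0),np.median(S[:,2]))
p=proj(im,[.4998,-.1806,.002])[0]; print(p); m=blob(im,V<60,p,True); print('padb',m.sum(),ell(im,m,.002))
```

```text
21.35 [ 0.39364968 -0.32801524  0.1583324 ] [ 0.1333185  -0.28809484  0.44285808] 0.08498306219178937
th 4024 (array([ 0.48363871, -0.30072639]), np.float64(0.019477358586087946)) [ 0.45590521 -0.32867973  0.01330299] [ 0.51134321 -0.27337608  0.0193956 ] 0.016597531777522344
[186.67596476  14.08148192]
padb 4846 (array([ 0.49965254, -0.18127355]), np.float64(0.037123913911761806), 162)
```

View pics/w15.png

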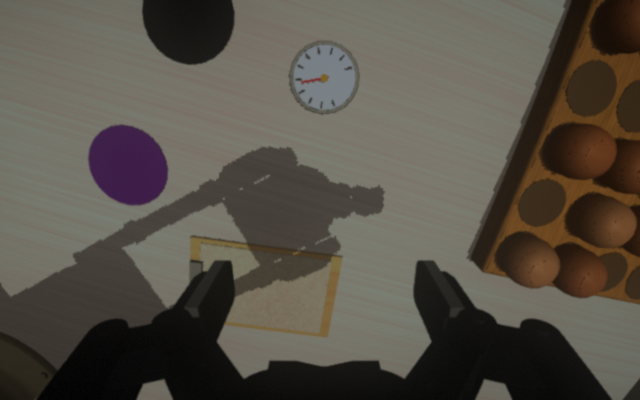

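Thermometer at (324,77) → (0.4836, −0.3008), top at 16.6 mm. Pad at (0.4997, −0.181).

Call:
arm_command --commands '[[8.5,[3.0,0.9,0],0],[8.5,[3.0,0.9,0],0],[8.5,[3.0,0.9,-2.0],0],[8.5,[0,0,-4.0],0],[8.5,[0,0,-4.0],0],[8.5,[0,0,-2.0],0],[8.5,[0,0,0],0],[8.5,[0,0,0],0]]'

```text
clock: 22.15
position: [0.4843, -0.2998, 0.0392]
ee_rot: [0.569, -0.569, 0.419, -0.42]
contact_force: [-0.3, 1.4, -0.1]
width: 0.085
```

Run:
```python
from m import *
im=grab('wrist'); save(im,'w16.png'); s=manip.get_state(); print(s['clock'],s['position'],s['contact_force'],s['width'])
A=cloud(im,np.ones((400,640),bool)); S=A[(np.hypot(A[:,0]-.4836,A[:,1]+.3008)<.04)&(A[:,2]>.013)&(A[:,2]<.02)]; print('th',len(S),circ(S),(S.min(0)+S.max(0))/2)
```

```text
22.2 [ 0.4846016  -0.30051039  0.04002042] [ 0.47263926  0.1731415  -0.04208487] 0.0850687265681976
th 7780 (array([ 0.48458418, -0.30039398]), np.float64(0.019499901963240144)) [ 0.48357694 -0.30079551  0.01602613]
```

View pics/w16.png

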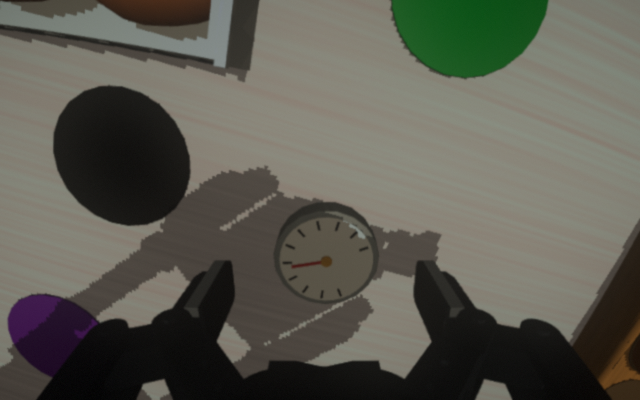

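The dial at (326,255) is centred under the gripper to within 0.5 mm. Descend and grip.

Call:
arm_command --commands '[[8.5,[0,0,-1.5],0],[8.5,[0,0,-0.9],0],[8.5,[0,0,0],0],[5.0,[0,0,0],0],[5.0,[0,0,0],0],[5.0,[0,0,0],0],[5.0,[0,0,0],0],[5.0,[0,0,0],0],[5.0,[0,0,0],0],[5.0,[0,0,0],0]]' --grip_force 45

```text
clock: 23.2
position: [0.4834, -0.3009, 0.0157]
ee_rot: [-0.569, 0.569, -0.42, 0.421]
contact_force: [-0.6, 1.6, 6.4]
width: 0.0542
```

Call:
arm_command --commands '[[5.0,[0,0,1.0],0],[5.0,[0,0,3.0],0],[5.0,[0,0,4.0],0],[5.0,[-2.0,2.0,3.0],0],[5.0,[-2.5,3.5,0],0],[5.0,[-2.0,4.0,0],0],[5.0,[0,0,0],0],[5.0,[0,0,0],0]]'

```text
clock: 24.0
position: [0.4175, -0.2047, 0.1252]
ee_rot: [-0.569, 0.569, -0.419, 0.42]
contact_force: [-0.3, -0.5, -1.5]
width: 0.0541
```

Run:
```python
from m import *
im=grab('wrist'); save(im,'w17.png'); s=manip.get_state(); print(s['clock'],s['position'],s['contact_force'],s['width'])
V=im['pixels'].max(2).astype(int); T=s['position']
D=cloud(im,np.ones((400,640),bool))-T; S=D[(np.hypot(D[:,0],D[:,1])<.026)&(np.abs(D[:,2])<.006)]; C=S-S.mean(0)
print('th',len(S),circ(S)[0],(S.min(0)+S.max(0))/2,np.median(S[:,2]),'slope',np.linalg.lstsq(np.c_[C[:,:2],np.ones(len(C))],C[:,2],rcond=None)[0][:2])
p=proj(im,[.4998,-.1806,.002])[0]; print(p); m=blob(im,V<55,p,True); print('padb',m.sum(),ell(im,m,.002))
```

```text
24.05 [ 0.41846742 -0.20579502  0.12528181] [ 0.52530301 -0.57890679 -0.75272883] 0.054096115964533405
th 8980 [7.67789542e-04 6.35245738e-05] [ 1.19324076e-05 -1.17531110e-05 -8.59699622e-05] 0.0008436973778696982 slope [-0.00669339  0.00713526]
[325.92173088  88.92354766]
padb 8193 (array([ 0.49979981, -0.18097252]), np.float64(0.03677542813962287), 288)
```

View pics/w17.png

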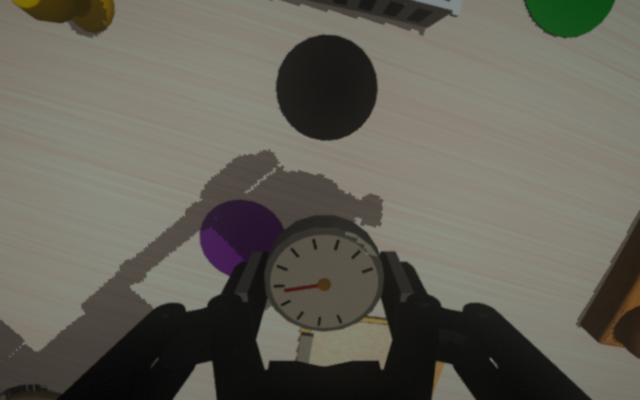

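The dial is level and centred in the grip; the black pad is at (327,88).

Call:
arm_command --commands '[[5.0,[2.7,0.8,0],0],[5.0,[2.7,0.8,0],0],[5.0,[2.7,0.8,0],0],[5.0,[0,0,-4.0],0],[5.0,[0,0,-3.5],0],[5.0,[0,0,-2.0],0],[5.0,[0,0,0],0],[5.0,[0,0,0],0]]'

```text
clock: 24.85
position: [0.4999, -0.1824, 0.0295]
ee_rot: [-0.568, 0.569, -0.42, 0.421]
contact_force: [-0.1, 0.5, -0.9]
width: 0.0542
```

Run:
```python
from m import *
im=grab('wrist'); save(im,'w18.png'); s=manip.get_state(); print(s['clock'],s['position'],s['contact_force'],s['width'])
```

```text
24.9 [ 0.50026239 -0.18256173  0.03025316] [ 0.19543985  0.0824509  -1.26067125] 0.054241375933696524
```

View pics/w18.png

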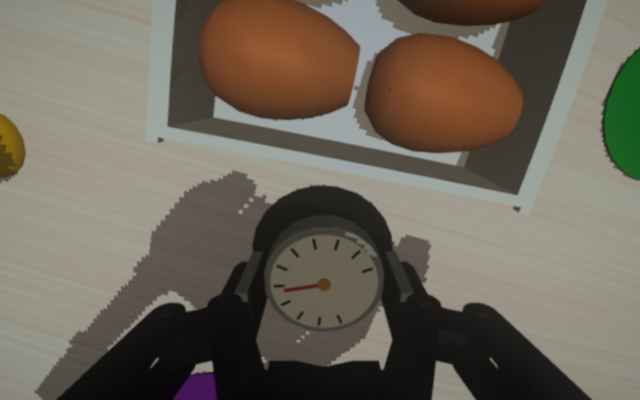

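The dial is over the pad, with the pad's rim showing evenly left and right. Correct y by 1.5 mm and lower.

Call:
arm_command --commands '[[5.0,[0,0.1,-0.6],0],[5.0,[0,0,-0.4],0],[5.0,[0,0,-0.1],0],[5.0,[0,0,0],0],[5.0,[0,0,0],0]]'

```text
clock: 25.4
position: [0.4989, -0.1804, 0.0187]
ee_rot: [0.569, -0.569, 0.42, -0.42]
contact_force: [0.1, -0.1, -1.0]
width: 0.0541
```

Call:
arm_command --commands '[[5.0,[0,0,-0.1],0],[5.0,[0,0,0],0],[5.8,[0,0,0],0],[6.5,[0,0,0],0],[7.5,[0,0,0],0],[8.0,[0,0,0],0],[8.0,[0,0,2.0],0],[8.0,[0,0,4.0],0],[8.0,[-2.0,0,4.0],0],[8.0,[-4.0,-1.0,2.0],0],[8.0,[-3.0,-1.0,2.0],0],[8.0,[0,0,0],0]]'

```text
clock: 26.6
position: [0.4067, -0.2012, 0.1599]
ee_rot: [-0.568, 0.569, -0.42, 0.422]
contact_force: [0.5, 0.4, -0.4]
width: 0.0798
```

Run:
```python
from m import *
im=grab('wrist'); save(im,'w19.png'); s=manip.get_state(); print(s['clock'],s['position'],s['contact_force'],s['width'])
V=im['pixels'].max(2).astype(int)
A=cloud(im,np.ones((400,640),bool)); S=A[(np.hypot(A[:,0]-.4998,A[:,1]+.181)<.036)&(A[:,2]>.014)]; print('th',len(S),circ(S),(S.min(0)+S.max(0))/2,np.median(S[:,2]))
im=grab('scene'); save(im,'s19.png',(160,140,450,290),2.7)
im=grab('side'); save(im,'s19b.png')
```

```text
26.65 [ 0.40827225 -0.20098909  0.1588825 ] [0.74655745 0.33815297 0.64130841] 0.08005595129801574
th 4041 (array([ 0.49915089, -0.17966775]), np.float64(0.01957552708151623)) [ 0.49907765 -0.17968137  0.01859225] 0.018574673685104875
```

View pics/w19.png

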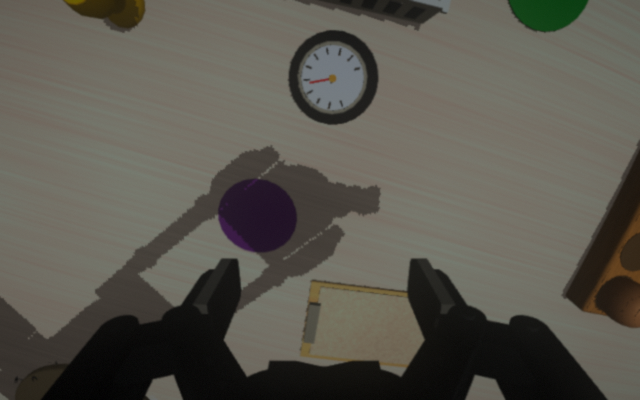

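View pics/s19.png

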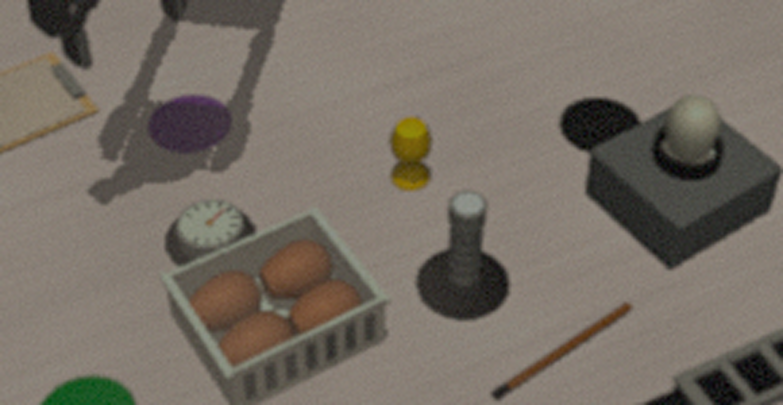

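The last pictures show everything in place:
- The dial is face up on its pad (wrist (333,78)), within about 1.5 mm of centre.
- The torch is upright mid-pad, and the egg is in the seat on the lamp.
- The lamp pad is empty and the lifter hasn't moved.

The gripper is clear of everything, so I'm handing in.

Run:
```python
from rig import manip
print(manip.sign_off(), manip.get_state()['clock'])
```

```text
the job is handed in; nothing more can be done
the job is handed in; nothing more can be done
```

The bench is laid out as asked, in the order asked, and handed in at about 26.7 s on the robot's clock, well under the 93 s limit. No verdict came back.

What the last measurement of each thing showed:

| Thing | Where it ended up | Offset from target |
|---|---|---|
| Seat on the lamp | level, hollow side up, rim at 71 mm | about 0.5 mm from the window centre |
| Egg in the seat | upright, top at about 117 mm (116 mm expected) | about 1 mm from the seat's axis |
| Torch on the middle pad | upright, lens up | about 1 mm from the pad centre |
| Thermometer on the basket pad | face up, top at 18.6 mm (18 mm expected) | about 1.5 mm from the pad centre |

In the final scene picture the pad in front of the lamp is empty, and the lifter stands where it was. The gripper was clear of everything at hand-in, and the force readings after each move stayed below about 8 N.

**Disagreements:** the scene and side cameras differed by 3–6 mm at times, so I used close wrist views for every pick and place. In the side view, the check of the middle pad was thrown off because the torch hides part of it. The side camera's depth put the torch about 3–4 mm from the wrist reading. I trusted the wrist view for both, and the pictures look centred.

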